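# Rack the sharpening stones

## Robot

A 6-joint arm with a two-finger parallel gripper is mounted at the origin on the work surface. World frame = base frame: x ahead of the robot, y to its left, z up, the work surface at z = 0. Lengths are in mm, angles in rad, forces in N, time in s.
With the tool pointing down it reaches from about 300 to 850 mm from the base axis. Payload 4.2 kg.
Tool frame: the origin (TCP) lies on the mounting face of the last link; the fingertips stand 191 mm ahead of it and the grasp point (between the pads) lies 172 mm ahead of it; z points along the fingers, y is the line along which they close (so a half turn about z gives the same grasp; the last joint's range is limited). The gripper opens to 91 mm and grips with 3 to 60 N. Pads are 32 mm wide; open, the fingers measure 118 mm over their backs; the gripper's body (76 mm by 178 mm) begins 60 mm behind the grasp point.
Start: joints at [-0.02, 0.32, 1.565, -0, 1.257, -0.02], TCP at [574.998, 0.001, 404.776] pointing down, gripper open.
Joint ranges: [-3.11, 3.11], [-0.84, 2.01], [0.21, 2.61], [-1.34, 4.49], [0.05, 2.63], [-2.56, 2.56]. Speed limits (rad/s): [2.57, 2.57, 3.14, 3.14, 3.14, 3.14].

## Interface

Orientations are given as a rotation vector (axis times angle).
In Python, from station import robot gives the robot as it stands.
- The arm moves only by the tool arm_command, never from a script. Its argument "targets" is a list of rows, each an object of numbers: "tx", "ty", "tz": the shift along the tool's x, y, z each as a share of 0.15 m, from -1 to 1; "ax", "ay", "az": the turn, a rotation vector about the tool's x, y, z each as a share of 0.5 rad, from -1 to 1; "hand": the opening, from 0 (shut) to 1 (fully open). In form: [{"tx": .., "ty": .., "tz": .., "ax": .., "ay": .., "az": .., "hand": ..}, ...]. A call has 1 to 5 rows; each row shifts and turns the commanded pose from where the row before left it, along the tool's axes as they then stand; what a row does not reach is not made up. A row lasts 1/8 s, in which the tool goes at most 62.5 mm and 10.7 degrees, less where a joint would pass 70% of its speed; a pose out of reach is approached as far as the arm can. A call with a number of a shift or a turn outside -1 to 1 is refused whole. A call with a gripper value outside its range is refused whole. The fingers move at their own pace and stop on an object; "grip_force" is the grip in N (left out, the last holds). Time passes only in rows, so rows that do not move let the fingers close. It gives the time, the measured TCP pose, the force, the opening and the grip force at its end, in the units of the state.
- robot.observe(): the state, without advancing time (a new reading comes with each control period).
- robot.grab_frame(name): name is "scene" or "side" or "wrist"; returns a dict with "color" (384x512x3 uint8, blue, green, red), "z_map" (384x512 float32, mm along the optical axis (not along the pixel's ray), 0 where there is no reading), "mtx" (3x3 intrinsics, pixels), "xyz" and "orientation" of the camera in the world; the wrist camera has in their place "mount" (4x4, takes a point from camera to tool coordinates, whose origin is the TCP and whose axes are the flange's). Camera axes: x right, y down, z forward; pixel columns grow to the right and rows downward; lengths in mm; the calibration is good to about 2 mm. The wrist camera is an equidistant fisheye: a pixel r from the principal point sees the ray r / f radians off the axis. A picture is of the moment at which its call begins: read the wrist's pose just before it.
- robot.finish_job(): hands the job in; it is judged then, once.
The state is a dict: "time": time; "q": joint angles; "qvel": joint speeds; "joint_torque": joint torques, N m; "ee_pos": TCP position; "orientation": TCP orientation; "force": force on the tool from outside, world axes, zero at the start; "moment": the same for the moment, N m; "gripper_width": finger opening in mm; "gripper_force": force on a finger pad.
Only numpy, scipy, OpenCV 4.12 (cv2) and the standard library are available. Lean on these libraries where they do the work, as an engineer would, in place of code of your own. Each camera call takes 0.05 s, during which the arm holds its last target. There are 200 camera calls.

## Task

Stand all three sharpening stones upright on their long narrow edges in the drying rack, each fully down in the slot cut to its own length and thickness: the short stone is parked in the longest slot and must move to its own, the other two lean on the easels. Lower the stones in rather than dropping them, let go, and do not disturb the bottle, tin, hammer and brush.

Things in the scene. Friction and masses are not known exactly. Their poses are not given: they have to be found in the camera images.
- stone_short: grey sharpening stone, a flat slab 120 mm long (x), 14 mm thick (y) and 58 mm high (z) when stood on its long narrow edge. Origin: centre of the lower long edge face; z points to the other long edge. Mass about 0.2 kg. It starts standing on edge in the long (wrong) slot of the rack.
- stone_short_mid (a point): the middle of the short stone's volume, 29 mm from its origin along its z; same axes as the stone
- stone_middle: grey sharpening stone, a flat slab 150 mm long (x), 20 mm thick (y) and 62 mm high (z) when stood on its long narrow edge. Origin: centre of the lower long edge face; z points to the other long edge. Mass about 0.4 kg. It starts on easel_middle, leaning 22 deg back from upright (towards the easel's +y), the upper 36 mm clear above the back rest.
- stone_middle_mid (a point): the middle of the middle stone's volume, 31 mm from its origin along its z; same axes as the stone
- stone_long: grey sharpening stone, a flat slab 180 mm long (x), 27 mm thick (y) and 68 mm high (z) when stood on its long narrow edge. Origin: centre of the lower long edge face; z points to the other long edge. Mass about 0.7 kg. It starts on easel_long, leaning 22 deg back from upright (towards the easel's +y), the upper 42 mm clear above the back rest.
- stone_long_mid (a point): the middle of the long stone's volume, 34 mm from its origin along its z; same axes as the stone
- slot_short (a point): the slot for the short stone: centre of its floor, z up, x along the slot. The slot is 130 mm long inside, 18 mm wide and 24 mm deep, open at the top, in a fixed wooden cradle 150 mm long and 56 mm wide. The floor is 20 mm, the rims 44 mm above the bench. The three cradles stand side by side on the rack board, 64 mm apart, in any order
- slot_middle (a point): the slot for the middle stone: centre of its floor, z up, x along the slot. The slot is 160 mm long inside, 24 mm wide and 24 mm deep, open at the top, in a fixed wooden cradle 180 mm long and 56 mm wide. The floor is 20 mm, the rims 44 mm above the bench. The three cradles stand side by side on the rack board, 64 mm apart, in any order
- slot_long (a point): the slot for the long stone: centre of its floor, z up, x along the slot. The slot is 190 mm long inside, 31 mm wide and 24 mm deep, open at the top, in a fixed wooden cradle 210 mm long and 56 mm wide. The floor is 20 mm, the rims 44 mm above the bench. The three cradles stand side by side on the rack board, 64 mm apart, in any order
- rack: fixed dark wooden board 230 x 200 x 12 mm that carries the three cradles (slots along its x); origin at the centre of its underside, on the bench. Left or right of the bench
- tray: fixed black rubber draining mat 220 x 250 x 6 mm on the other side of the bench, carrying the two easels; origin at the centre of its underside
- easel_middle: small fixed wooden easel, 100 mm wide (x), that holds the middle stone at the start: a ledge and a back rest tilted 22 deg; the back rest is 8 mm thick and reaches 26 mm up the stone's back from the ledge. Origin: on top of the mat, 18 mm below the stone's lower back edge; y points the way the stone leans
- easel_long: small fixed wooden easel, 100 mm wide (x), that holds the long stone at the start: a ledge and a back rest tilted 22 deg; the back rest is 8 mm thick and reaches 26 mm up the stone's back from the ledge. Origin: on top of the mat, 18 mm below the stone's lower back edge; y points the way the stone leans
- oil_bottle: bystander: grey bottle standing up, 62 mm across, 190 mm high; origin at the centre of its base
- tin: bystander: steel tin, 60 mm across, 75 mm high; origin at the centre of its base, between mat and rack
- hammer: bystander: hammer 280 mm long lying along its x beyond the work; origin under its middle
- brush: bystander: brush 180 mm long lying along its x between the robot and the work; origin under its middle

How it is judged:
By the outcome, as a careful person would: the job done as asked, in the order asked, and still so for the second after the job is handed in, with the robot touching nothing.
It also fails if it takes over 72 s, if anything falls off the work surface, if the arm or the gripper's body presses on something with over 40 N, if the wrist force passes 120 N, or if a joint passes its speed limit or range.

## Working session

There is one attempt and no reset: what is moved stays moved. The work goes in short steps, Python scripts to look and compute and a tool call to move; the robot and the scene stay as the last step left them, time stands still between calls to the robot, and variables do not carry over. Pictures are saved under pics/ and viewed, at most 10 in all, crops included, and the job is handed in when it is done.

Besides the shell and the picture viewer there is one more tool, called after "Request:" as name([rows], argument=value, ...), one row to a line, values as JSON. arm_command: Moves the arm, as the interface text tells. Shift numbers are shares of 0.15 m and turn numbers shares of 0.5 rad, none past 1 either way. Its arguments: {"type":"object","properties":{"targets":{"type":"array"},"grip_force":{"type":"number"}},"required":["targets"]}

```bash
ls; mkdir -p pics; cat > h.py <<'E'
import numpy as np, cv2
from scipy.spatial.transform import Rotation as R
from station import robot
def save(n,f):
    cv2.imwrite(f'pics/{n}.png',f['color'])
def cloud(f):
    K=np.array(f['mtx']);z=f['z_map'];v,u=np.mgrid[:z.shape[0],:z.shape[1]]
    P=np.stack([(u-K[0,2])/K[0,0]*z,(v-K[1,2])/K[1,1]*z,z],-1)
    o=np.array(f['orientation']);Rm=R.from_rotvec(o).as_matrix() if o.size==3 else o
    W=P@Rm.T+np.array(f['xyz']);W[z==0]=np.nan
    return W
E
python3 - <<'E'
from h import *
import pickle
F={}
for n in('scene','side'):
    F[n]=f=robot.grab_frame(n);print(n,f['mtx'],f['xyz'],f['orientation'])
pickle.dump(F,open('f0.pkl','wb'))
cv2.imwrite('pics/a.png',np.vstack([np.hstack([cv2.resize(F[n]['color'],(400,300)) for n in F]),np.zeros((1,800,3),np.uint8)]))
save('scene0',F['scene']);save('side0',F['side'])
E
```

```text
pics
scene [[362.35831906   0.         255.12034476]
 [  0.         362.35831906 191.42145584]
 [  0.           0.           1.        ]] [866.79166473 487.95226943 597.72798521] [-0.71844853 -2.59941561  1.13102603]
side [[423.11767822   0.         261.6561084 ]
 [  0.         423.11767822 191.11716924]
 [  0.           0.           1.        ]] [ 260.5101999  -850.94691278  710.31898015] [-2.16320456  0.37845446 -0.19533119]
```

View pics/scene0.png

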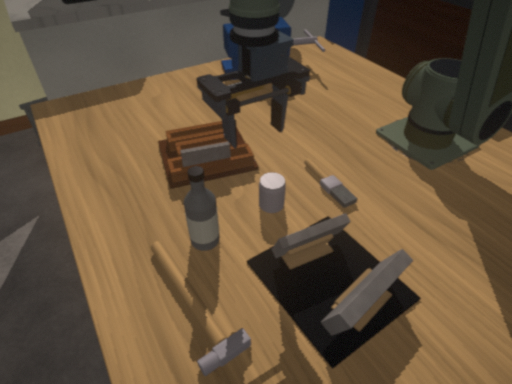

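View pics/side0.png

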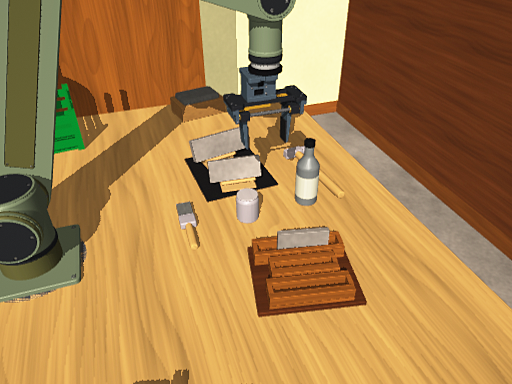

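The scene view shows the rack near (205,150) and the mat with both stones at about (310,235) and (368,292). The side view shows the rack near (305,270) with the short stone in the far cradle (302,237), and the bottle (308,175), tin (247,205) and brush (188,225) nearby. Next I'll measure with the depth maps.

```bash
cat > m.py <<'E'
from h import *
import pickle
F=pickle.load(open('f0.pkl','rb'))
# top-down height/colour map, 1mm/px: x 300..800 up, y -400..400
def td(names,z0=3,z1=220):
    H=np.zeros((500,800),np.float32);C=np.zeros((500,800,3),np.uint8)
    for n in names:
        f=F[n];W=cloud(f).reshape(-1,3);c=f['color'].reshape(-1,3)
        ok=np.isfinite(W[:,0])&(W[:,2]<z1)&(W[:,0]>300)&(W[:,0]<799)&(abs(W[:,1])<399)
        W=W[ok];c=c[ok];o=np.argsort(W[:,2]);W=W[o];c=c[o]
        r=(799-W[:,0]).astype(int);k=(400-W[:,1]).astype(int)
        for dr in(0,1):
            for dk in (0,1): 
                rr=np.clip(r+dr,0,499);kk=np.clip(k+dk,0,799)
                m=W[:,2]>=H[rr,kk]-5
                H[rr[m],kk[m]]=W[m,2];C[rr[m],kk[m]]=c[m]
    return H,C
if __name__=='__main__':
    H,C=td(['scene','side'])
    for x in range(0,800,100): cv2.putText(C,str(400-x),(x,495),0,.4,(255,255,255))
    for y in range(0,500,100): cv2.putText(C,str(799-y),(0,y+10),0,.4,(255,255,255))
    cv2.imwrite('pics/td.png',C)
    for n in F:
        W=cloud(F[n]); 
        t=W[(abs(W[...,2])<15)&(W[...,0]>300)&(W[...,0]<500)&(abs(W[...,1])<100)]
        print(n,'bench z',np.median(t[:,2]))
E
python3 m.py
```

```text
scene bench z 0.6442258838529824
side bench z -2.1163284983111907
```

View pics/td.png

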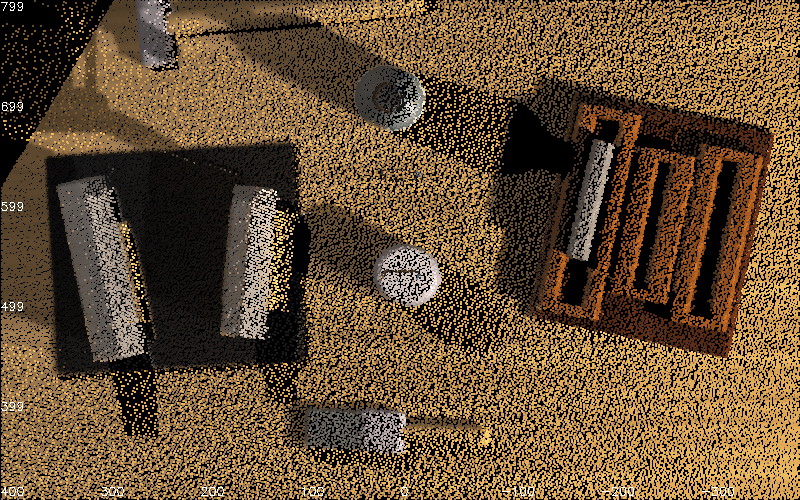

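The top-down map gives the cradle order. The long slot, with the short stone in it, is at y≈-190, the short slot at about -257 and the middle slot at about -320. Both easels are on the mat at y 120–340. Now I'll fit the poses.

```bash
cat > fit.py <<'E'
from m import *
for n in F:
    W=cloud(F[n]);c=F[n]['color'].astype(int)
    ok=np.isfinite(W[...,0])
    rk=ok&(W[...,1]<-120)&(W[...,1]>-380)&(W[...,0]>430)&(W[...,0]<730)
    rim=rk&(abs(W[...,2]-44)<6)&(c[...,2]>c[...,0]+30)
    P=W[rim];print(n,'rim n',len(P),'z',np.median(P[:,2]))
    # direction: from minAreaRect of the rim set
    r=cv2.minAreaRect(P[:,:2].astype(np.float32));print(' all',r)
    board=rk&(abs(W[...,2]-12)<5)&(c[...,2]>c[...,0]+15)&(c[...,1]<90)
    b=W[board];print(' board',len(b),cv2.minAreaRect(b[:,:2].astype(np.float32)) if len(b) else '')
    # grey stones
    sat=c.max(-1)-c.min(-1)
    st=rk&(W[...,2]>50)&(W[...,2]<90)&(sat<40)
    S=W[st];S=S[np.abs(S[:,0]-600)<90]
    print(' short',len(S),'ztop',np.percentile(S[:,2],[2,50,98]))
    t=S[S[:,2]>70];print('  rect',cv2.minAreaRect(t[:,:2].astype(np.float32)) if len(t)>5 else '')
    for nm,lo,hi in(('long',240,360),('mid',100,195)):
        s=ok&(W[...,1]>lo)&(W[...,1]<hi)&(W[...,0]>420)&(W[...,0]<650)&(W[...,2]>18)&(W[...,2]<130)&(sat<30)&(c.sum(-1)>150)
        P=W[s]
        # RANSAC dominant planes
        rng=np.random.default_rng(0);rem=P
        for k in range(2):
            if len(rem)<60:break
            best=None
            for i in range(400):
                a=rem[rng.choice(len(rem),3,False)];nn=np.cross(a[1]-a[0],a[2]-a[0]);l=np.linalg.norm(nn)
                if l<50:continue
                m=abs((rem-a[0])@nn/l)<1.5
                if best is None or m.sum()>best.sum():best=m
            Q=rem[best];cc=Q.mean(0);v=np.linalg.svd(Q-cc)[2]
            if v[2,2]<0:v[2]*=-1
            print(' ',nm,len(Q),'cen',cc.round(1),'nrm',v[2].round(3),'dir',v[0].round(3),'z',np.percentile(Q[:,2],[1,99]).round(1),'ext',np.ptp((Q-cc)@v[:2].T,axis=0).round(1))
            rem=rem[~best]
E
python3 fit.py
```

```text
scene rim n 1442 z 43.530024192653116
 all ((574.2647094726562, -248.52734375), (186.5586700439453, 210.1713409423828), 77.66865539550781)
 board 805 ((575.568115234375, -248.64642333984375), (203.7932586669922, 228.69998168945312), 77.63414001464844)
 short 622 ztop [50.56676692 68.68342592 79.18723213]
  rect ((600.3310546875, -186.57720947265625), (18.224712371826172, 119.28177642822266), 77.43324279785156)
  long 1443 cen [537.4 315.   92.7] nrm [-0.078  0.365  0.928] dir [ 0.977  0.215 -0.002] z [87.1 97.9] ext [177.9  27.2]
  long 571 cen [546.4 292.9  69.1] nrm [ 0.196 -0.906  0.374] dir [ 0.977  0.211 -0.002] z [39.4 99. ] ext [175.3  72.1]
  mid 638 cen [543.  164.4  85.4] nrm [0.037 0.391 0.92 ] dir [ 0.996 -0.09  -0.002] z [80.7 89.7] ext [149.2  20.3]
  mid 300 cen [548.4 164.3  62. ] nrm [-0.087 -0.924  0.373] dir [ 0.994 -0.106 -0.032] z [30.4 83.8] ext [146.1  60.2]
side rim n 3101 z 41.64400930572151
 all ((574.0364379882812, -253.18475341796875), (186.9832000732422, 210.75466918945312), 77.88561248779297)
 board 1651 ((574.046875, -253.15591430664062), (204.6389617919922, 229.93075561523438), 77.94757843017578)
 short 616 ztop [51.14292985 68.95855055 77.39416542]
  rect ((598.0799560546875, -192.9788360595703), (17.671669006347656, 118.89913177490234), 77.16365814208984)
  long 53 cen [518.7 303.7  91.5] nrm [-0.079  0.37   0.926] dir [-0.978 -0.208 -0.001] z [86.9 95.8] ext [164.1  23.3]
  long 44 cen [443.2 276.2  56.9] nrm [0.983 0.186 0.008] dir [ 0.068 -0.316 -0.946] z [28.5 90.3] ext [64.4 25.2]
  mid 43 cen [531.3 159.8  83.7] nrm [0.035 0.374 0.927] dir [-0.997  0.078  0.006] z [78.1 87.9] ext [144.8  26. ]
```

```bash
cat >> h.py <<'E'
def pose():
    s=robot.observe();return np.array(s['ee_pos']),R.from_rotvec(s['orientation'])
def down(yaw,lean=0,phi=0):
    """tool down; tool y along (-sin yaw.. ) see ycol; lean = tilt angle of stone z towards +y normal"""
    x=np.array([np.cos(yaw),np.sin(yaw),0]);n=np.array([-np.sin(yaw),np.cos(yaw),0])
    zs=np.cos(lean)*np.array([0,0,1.])+np.sin(lean)*n
    z=-zs;y=np.cross(z,x);return R.from_matrix(np.stack([x,y,z],1))
def plan(p1,r1,n,start=None):
    p,r=start or pose()
    if (r.inv()*r1).magnitude()>np.pi/2: r1=r1*R.from_euler('z',np.pi)
    d=(r.inv()*r1).as_rotvec();rows=[]
    for i in range(n):
        pi=p+(p1-p)*i/n; ri=r*R.from_rotvec(d*i/n)
        s=ri.inv().apply((p1-p)/n)/150; a=d/n/.5
        rows.append(np.r_[s,a].round(3))
    print('rot/row share',(np.linalg.norm(d)/n/.5).round(2),'mm/row',(np.linalg.norm(p1-p)/n).round(1))
    prev=None
    for q in rows: print(*q)
    return rows
E
python3 - <<'E'
from h import *
s=robot.observe();print({k:np.round(v,3) for k,v in s.items()})
p,r=pose();print(r.as_matrix().round(3))
f=robot.grab_frame('wrist');print(np.array(f['mtx']).round(1),np.array(f['mount']).round(3))
# above rack: tool x along slot
yaw=np.radians(-12.3)
plan(np.array([574.,-251,360]),down(yaw),5)
E
```

```text
{'time': np.float64(0.1), 'q': array([-0.02 ,  0.32 ,  1.566, -0.   ,  1.257, -0.02 ]), 'qvel': array([-0.001, -0.001, -0.004, -0.001, -0.   ,  0.001]), 'joint_torque': array([ 1.0000e-03, -4.1333e+01, -2.3251e+01,  7.3000e-02,  4.2000e-02,
       -0.0000e+00]), 'ee_pos': array([ 5.74861e+02, -8.00000e-03,  4.04016e+02]), 'orientation': array([-2.221e+00, -2.221e+00,  2.000e-03]), 'force': array([-0.403,  0.988, -0.134]), 'moment': array([-0.027, -0.056,  0.002]), 'gripper_force': np.float64(0.0), 'gripper_width': np.float64(91.467)}
[[ 0.     1.    -0.002]
 [ 1.    -0.     0.   ]
 [ 0.    -0.002 -1.   ]]
[[297.3   0.  252.9]
 [  0.  297.3 192.5]
 [  0.    0.    1. ]] [[ 1.0000e-03 -9.5500e-01 -2.9500e-01  8.5262e+01]
 [ 1.0000e+00  1.0000e-03  0.0000e+00 -1.1070e+00]
 [ 0.0000e+00 -2.9500e-01  9.5500e-01  1.9236e+01]
 [ 0.0000e+00  0.0000e+00  0.0000e+00  1.0000e+00]]
rot/row share 0.54 mm/row 51.0
-0.335 -0.001 0.059 -0.0 -0.0 -0.542
-0.322 -0.091 0.059 -0.0 -0.0 -0.542
-0.286 -0.174 0.059 -0.0 -0.0 -0.542
-0.229 -0.244 0.059 -0.0 -0.0 -0.542
-0.155 -0.296 0.059 -0.0 -0.0 -0.542
```

```bash
python3 - <<'E'
from h import *
plan(np.array([574.,-251,360]),down(np.radians(-12.3)),8)
E
```

```text
rot/row share 0.34 mm/row 31.9
-0.209 -0.001 0.037 -0.0 -0.0 -0.339
-0.206 -0.036 0.037 -0.0 -0.0 -0.339
-0.197 -0.07 0.037 -0.0 -0.0 -0.339
-0.182 -0.102 0.037 -0.0 -0.0 -0.339
-0.162 -0.132 0.037 -0.0 -0.0 -0.339
-0.138 -0.157 0.037 -0.0 -0.0 -0.339
-0.109 -0.178 0.037 -0.0 -0.0 -0.339
-0.078 -0.194 0.037 -0.0 -0.0 -0.339
```

Request:
arm_command([
  {"tx": -0.21, "ty": 0, "tz": 0.037, "ax": 0, "ay": 0, "az": -0.34, "hand": 1},
  {"tx": -0.206, "ty": -0.036, "tz": 0.037, "ax": 0, "ay": 0, "az": -0.34, "hand": 1},
  {"tx": -0.197, "ty": -0.07, "tz": 0.037, "ax": 0, "ay": 0, "az": -0.34, "hand": 1},
  {"tx": -0.182, "ty": -0.102, "tz": 0.037, "ax": 0, "ay": 0, "az": -0.34, "hand": 1},
  {"tx": -0.162, "ty": -0.132, "tz": 0.037, "ax": 0, "ay": 0, "az": -0.34, "hand": 1},
])

```text
time: 0.78
ee_pos: [574.6, -157.9, 376.5]
orientation: [-1.099, -2.942, -0.0]
force: [0.5, 0.1, -0.4]
gripper_width: 91.2
gripper_force: 0.0
```

Request:
arm_command([
  {"tx": -0.138, "ty": -0.157, "tz": 0.037, "ax": 0, "ay": 0, "az": -0.34, "hand": 0.6},
  {"tx": -0.109, "ty": -0.178, "tz": 0.037, "ax": 0, "ay": 0, "az": -0.34, "hand": 0.6},
  {"tx": -0.078, "ty": -0.194, "tz": 0.037, "ax": 0, "ay": 0, "az": -0.34, "hand": 0.6},
  {"tx": 0, "ty": 0, "tz": 0, "ax": 0, "ay": 0, "az": 0, "hand": 0.6},
  {"tx": 0, "ty": 0, "tz": 0, "ax": 0, "ay": 0, "az": 0, "hand": 0.6},
])

```text
time: 1.4
ee_pos: [574.7, -250.5, 360.1]
orientation: [-0.333, -3.123, -0.001]
force: [0.9, -0.0, -0.2]
gripper_width: 54.5
gripper_force: 0.0
```

```bash
cat >> h.py <<'E'
def wcloud(f,p,r,z=None):
    K=np.array(f['mtx']);M=np.array(f['mount']);d=f['z_map'];v,u=np.mgrid[:d.shape[0],:d.shape[1]]
    a=(u-K[0,2])/K[0,0];b=(v-K[1,2])/K[1,1];th=np.hypot(a,b)+1e-9
    k=np.tan(np.minimum(th,1.5))/th
    P=np.stack([a*k*d,b*k*d,d],-1);T=P@M[:3,:3].T+M[:3,3];W=r.apply(T.reshape(-1,3)).reshape(T.shape)+p
    W[d==0]=np.nan;T[d==0]=np.nan
    return W,T
E
python3 - <<'E'
from h import *
p,r=pose();f=robot.grab_frame('wrist');save('w1',f);print(p,r.as_matrix().round(3),robot.observe()['q'])
W,T=wcloud(f,p,r);c=f['color'].astype(int)
import pickle;pickle.dump((f,p,r.as_rotvec()),open('w1.pkl','wb'))
rk=np.isfinite(W[...,0])&(W[...,1]<-120)&(W[...,1]>-380)&(W[...,0]>430)&(W[...,0]<730)
b=W[rk&(c[...,2]>c[...,0]+15)&(abs(W[...,2]-44)<6)];print(len(b),np.median(b[:,2]),cv2.minAreaRect(b[:,:2].astype(np.float32)))
S=W[rk&(W[...,2]>72)&(W[...,2]<84)&(np.ptp(c,axis=-1)<40)];print('short',len(S),np.median(S[:,2]),cv2.minAreaRect(S[:,:2].astype(np.float32)))
E
```

```text
[ 574.68342685 -250.50554944  360.14830097] [[-0.978  0.211 -0.   ]
 [ 0.211  0.978  0.001]
 [ 0.001  0.001 -1.   ]] [-4.28983170e-01  4.29709873e-01  1.50786687e+00  5.28055859e-04
  1.20439168e+00 -1.78851715e+00]
14363 44.70292331957535 ((573.3151245117188, -249.36837768554688), (184.63961791992188, 209.2100372314453), 77.86145782470703)
short 1254 78.68761447040185 ((582.4539184570312, -184.5004119873047), (14.768704414367676, 87.02201843261719), 77.5512924194336)
```

View pics/w1.png

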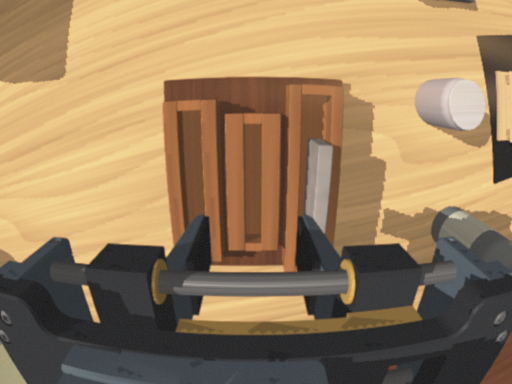

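The wrist view shows all three slots: middle on the left (col 195), short in the centre (col 252) and long on the right with the short stone (col 318). Next I'll fit the slot axes and check the lateral calibration against the fingers.

```bash
cat > slots.py <<'E'
from h import *
import sys
def slots(W,c,cen=np.array([574.,-250]),yaw=None):
    rk=np.isfinite(W[...,0])&(np.hypot(W[...,0]-cen[0],W[...,1]-cen[1])<150)
    P=W[rk&(c[...,2]>c[...,0]+15)&(abs(W[...,2]-44.3)<3)][:,:2]
    a=cv2.minAreaRect(P.astype(np.float32))[2] if yaw is None else yaw
    yaw=np.radians(a-90) if yaw is None else yaw
    u=np.array([np.cos(yaw),np.sin(yaw)]);n=np.array([-u[1],u[0]])
    L=(P-cen)@n;A=(P-cen)@u
    m=abs(A)<60   # mid part: only side rails
    h,e=np.histogram(L[m],np.arange(-110,110,.5));on=h>0.25*np.percentile(h,95)
    ed=np.flatnonzero(np.diff(on.astype(int)));print('yaw',np.degrees(yaw).round(2),'rail edges',e[ed+1])
    for l0 in(64,0,-64):
        k=abs(L-l0)<26;print(' A range',l0,np.percentile(A[k],[.5,99.5]).round(1))
if __name__=='__main__':
    import pickle
    f,p,rv=pickle.load(open('w1.pkl','rb'));r=R.from_rotvec(rv)
    W,T=wcloud(f,p,r);slots(W,f['color'].astype(int))
    F=pickle.load(open('f0.pkl','rb'))
    for n in F: print(n);slots(cloud(F[n])+[0,0,0 if n=='scene' else 2.5],F[n]['color'].astype(int))
    d=np.isfinite(T[...,0])&(T[...,2]>165)&(T[...,2]<195)&(abs(T[...,0])<25)&(abs(T[...,1])<50)
    y=T[d][:,1];print('fingers',[(len(q),np.percentile(q,[1,50,99]).round(1)) for q in (y[y>0],y[y<0])])
E
python3 slots.py
```

```text
yaw -12.14 rail edges [-91.5 -75.  -51.  -35.  -27.   -8.    9.   28.5  36.   49.   58.5  60.
  81.5  92.5]
 A range 64 [-105.1  101.7]
 A range 0 [-74.3  73.5]
 A range -64 [-89.  85.]
scene
yaw -12.33 rail edges [-91.  -90.5 -90.  -89.  -88.5 -73.  -52.  -51.5 -51.  -50.5 -50.  -37.
 -36.5 -32.5 -27.5 -24.5 -24.  -18.  -17.5 -15.  -14.5  -6.5  10.   11.
  11.5  12.5  13.5  14.   42.5  43.   73.5  74.5  79.5  95. ]
 A range 64 [-104.6  104.6]
 A range 0 [-54.3  75.1]
 A range -64 [-63.8  90.5]
side
yaw -12.11 rail edges [-96.  -78.5 -56.5 -56.  -55.5 -38.  -32.  -10.5   5.   12.5  13.   25.
  25.5  26.   32.   44.   44.5  45.5  53.5  58.5  59.   59.5]
 A range 64 [-104.2  104.9]
 A range 0 [-74.1  75. ]
 A range -64 [-88.8  90.3]
fingers [(554, array([28. , 28.7, 37.4])), (563, array([-35.6, -26.8, -26.2]))]
```

Request:
arm_command([
  {"tx": -0.037, "ty": 0.218, "tz": 0, "ax": 0, "ay": 0, "az": 0, "hand": 0.55},
  {"tx": -0.037, "ty": 0.218, "tz": 0, "ax": 0, "ay": 0, "az": 0, "hand": 0.55},
  {"tx": 0, "ty": 0, "tz": 0.3, "ax": 0, "ay": 0, "az": 0, "hand": 0.55},
  {"tx": 0, "ty": 0, "tz": 0.3, "ax": 0, "ay": 0, "az": 0, "hand": 0.55},
  {"tx": 0, "ty": 0, "tz": 0.2, "ax": 0, "ay": 0, "az": 0, "hand": 0.55},
])

```text
time: 2.08
ee_pos: [598.9, -187.6, 238.7]
orientation: [-0.329, -3.122, -0.001]
force: [0.3, -0.0, -0.9]
gripper_width: 50.0
gripper_force: 0.0
```

Request:
arm_command([
  {"tx": 0, "ty": 0, "tz": 0, "hand": 0.4},
  {"tx": 0, "ty": 0, "tz": 0, "hand": 0},
  {"tx": 0, "ty": 0, "tz": 0, "hand": 0},
  {"tx": 0, "ty": 0, "tz": 0, "hand": 0},
  {"tx": 0, "ty": 0, "tz": 0, "hand": 0},
], grip_force=25)

```text
invalid input at $.targets[0]: expected keys tx, ty, tz, ax, ay, az, hand
```

Request:
arm_command([
  {"tx": 0, "ty": 0, "tz": 0, "ax": 0, "ay": 0, "az": 0, "hand": 0.3},
  {"tx": 0, "ty": 0, "tz": 0, "ax": 0, "ay": 0, "az": 0, "hand": 0},
  {"tx": 0, "ty": 0, "tz": 0, "ax": 0, "ay": 0, "az": 0, "hand": 0},
  {"tx": 0, "ty": 0, "tz": 0, "ax": 0, "ay": 0, "az": 0, "hand": 0},
  {"tx": 0, "ty": 0, "tz": 0, "ax": 0, "ay": 0, "az": 0, "hand": 0},
], grip_force=25)

```text
time: 2.7
ee_pos: [599.5, -189.3, 241.7]
orientation: [0.331, 3.122, -0.0]
force: [-0.6, -0.1, 5.2]
gripper_width: 14.0
gripper_force: 25.0
```

```bash
cat > chk.py <<'E'
from slots import *
# stone in hand seen in tool frame + side/scene stone vs slots
def chk(ztop,tag,names=('wrist','side')):
    s=robot.observe();p,r=pose();print('pose',p.round(2),r.as_matrix()[:,0].round(4),r.as_matrix()[:,2].round(4),'F',np.round(s['force'],1),'M',np.round(s['moment'],2),'w',round(s['gripper_width'],1),'gf',round(s['gripper_force'],1))
    for n in names:
        p,r=pose();f=robot.grab_frame(n);save(tag+n,f)
        W=wcloud(f,p,r)[0] if n=='wrist' else cloud(f)
        T=r.inv().apply((W-p).reshape(-1,3)).reshape(W.shape);c=f['color'].astype(int)
        g=np.isfinite(W[...,0])&(np.ptp(c,axis=-1)<35)&(c.sum(-1)>150)&(abs(T[...,0])<110)&(abs(T[...,1])<20)&(T[...,2]>155)&(T[...,2]<260)
        Q=T[g];print(n,len(Q),'tool x',np.percentile(Q[:,0],[1,99]).round(1),'y',np.percentile(Q[:,1],[1,50,99]).round(1),'z',np.percentile(Q[:,2],[1,99]).round(1))
E
python3 -c "
from chk import *
chk(78,'g1',('wrist','side','scene'))"
```

```text
pose [ 599.53 -189.33  241.69] [-0.9778  0.2094 -0.0022] [ 2.1e-03 -4.0e-04 -1.0e+00] F [-0.6 -0.1  5.2] M [0.27 0.07 0.05] w 14.0 gf 25.0
wrist 4637 tool x [-41.9  61.5] y [-14.7   1.   16.6] z [156.6 207.8]
side 483 tool x [-56.6  60.4] y [-19.7  -8.5   3.3] z [164.7 207.5]
scene 560 tool x [-59.1  59.4] y [-5.6  7.5 17.7] z [162.7 205.2]
```

Request:
arm_command([
  {"tx": 0, "ty": 0, "tz": -0.1, "ax": 0, "ay": 0, "az": 0, "hand": 0},
  {"tx": 0, "ty": 0, "tz": -0.2, "ax": 0, "ay": 0, "az": 0, "hand": 0},
  {"tx": 0.027, "ty": -0.14, "tz": -0.05, "ax": 0, "ay": 0, "az": 0, "hand": 0},
  {"tx": 0.027, "ty": -0.14, "tz": 0, "ax": 0, "ay": 0, "az": 0, "hand": 0},
  {"tx": 0.027, "ty": -0.151, "tz": 0, "ax": 0, "ay": 0, "az": 0, "hand": 0},
])

```text
time: 3.48
ee_pos: [572.6, -251.6, 291.8]
orientation: [-0.331, -3.122, -0.001]
force: [0.7, -0.3, -2.2]
gripper_width: 14.0
gripper_force: 25.0
```

Request:
arm_command([
  {"tx": 0, "ty": 0, "tz": 0, "ax": 0, "ay": 0, "az": 0, "hand": 0},
  {"tx": 0, "ty": 0, "tz": 0, "ax": 0, "ay": 0, "az": 0, "hand": 0},
])

```text
time: 3.72
ee_pos: [573.5, -250.4, 292.1]
orientation: [-0.332, -3.123, -0.001]
force: [-0.5, 0.3, -1.6]
gripper_width: 13.6
gripper_force: 25.0
```

```bash
python3 -c "
from chk import *
chk(78,'g2',('wrist','side','scene'))
p,r=pose();f=robot.grab_frame('wrist');slots(wcloud(f,p,r)[0],f['color'].astype(int))"
```

```text
pose [ 573.51 -250.45  292.09] [-0.9776  0.2103  0.0013] [-0.0011  0.001  -1.    ] F [-0.5  0.3 -1.6] M [ 0.09 -0.03 -0.03] w 13.6 gf 25.0
wrist 4492 tool x [-41.2  61.5] y [-14.6   1.   16.5] z [156.5 203.1]
side 760 tool x [-57.   60.1] y [-19.3  -8.6   3.3] z [164.6 220. ]
scene 864 tool x [-58.9  57.1] y [-3.2  7.6 14.5] z [162.9 220.7]
yaw -11.35 rail edges [-91.  -74.5 -51.  -34.5 -27.   -9.5  -9.   -8.5  12.   13.   13.5  15.5
  16.   17.   17.5  29.   36.5  49.5  79.5  92.5]
 A range 64 [-103.8   35.6]
 A range 0 [-74.4  11.5]
 A range -64 [-90.3  35.8]
```

View pics/g2wrist.png

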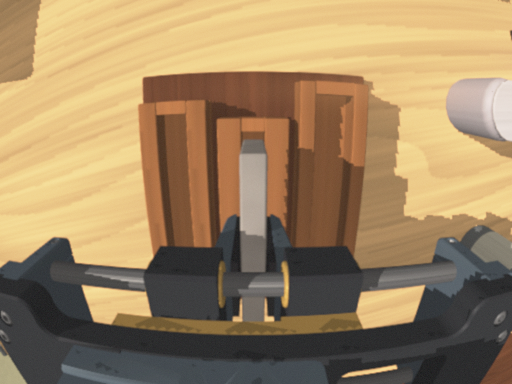

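The held stone is lined up over the short slot: stone at col 253, slot cols 240–268. Its lateral error is under 0.5 mm, so I'll lower it.

Request:
arm_command([
  {"tx": -0.003, "ty": 0.003, "tz": 0.1, "ax": 0, "ay": 0, "az": 0, "hand": 0},
  {"tx": 0, "ty": 0, "tz": 0.06, "ax": 0, "ay": 0, "az": 0, "hand": 0},
  {"tx": 0, "ty": 0, "tz": 0.04, "ax": 0, "ay": 0, "az": 0, "hand": 0},
  {"tx": 0, "ty": 0, "tz": 0.04, "ax": 0, "ay": 0, "az": 0, "hand": 0},
])

```text
time: 4.42
ee_pos: [574.5, -249.6, 256.3]
orientation: [-0.33, -3.124, -0.0]
force: [-0.3, -0.4, -1.6]
gripper_width: 14.1
gripper_force: 25.0
```

Request:
arm_command([
  {"tx": 0, "ty": 0, "tz": 0.04, "ax": 0, "ay": 0, "az": 0, "hand": 0},
  {"tx": 0, "ty": 0, "tz": 0.03, "ax": 0, "ay": 0, "az": 0, "hand": 0},
])

```text
time: 4.68
ee_pos: [574.4, -249.6, 246.0]
orientation: [0.331, 3.124, 0.0]
force: [-1.2, -0.2, -1.8]
gripper_width: 13.9
gripper_force: 25.0
```

Request:
arm_command([
  {"tx": 0, "ty": 0, "tz": 0.02, "ax": 0, "ay": 0, "az": 0, "hand": 0},
  {"tx": 0, "ty": 0, "tz": 0.012, "ax": 0, "ay": 0, "az": 0, "hand": 0},
  {"tx": 0, "ty": 0, "tz": 0, "ax": 0, "ay": 0, "az": 0, "hand": 0},
])

```text
time: 5.05
ee_pos: [574.5, -249.7, 241.8]
orientation: [0.331, 3.123, -0.0]
force: [-0.4, 0.6, -2.3]
gripper_width: 14.1
gripper_force: 25.0
```

Request:
arm_command([
  {"tx": 0, "ty": 0, "tz": 0.007, "ax": 0, "ay": 0, "az": 0, "hand": 0},
  {"tx": 0, "ty": 0, "tz": 0.004, "ax": 0, "ay": 0, "az": 0, "hand": 0},
  {"tx": 0, "ty": 0, "tz": 0, "ax": 0, "ay": 0, "az": 0, "hand": 0},
])

```text
time: 5.42
ee_pos: [574.4, -249.6, 241.7]
orientation: [0.33, 3.123, -0.001]
force: [-2.7, 0.9, 7.6]
gripper_width: 14.0
gripper_force: 25.0
```

Request:
arm_command([
  {"tx": 0, "ty": 0, "tz": 0, "ax": 0, "ay": 0, "az": 0, "hand": 0.4},
  {"tx": 0, "ty": 0, "tz": 0, "ax": 0, "ay": 0, "az": 0, "hand": 0.4},
  {"tx": 0, "ty": 0, "tz": -0.1, "ax": 0, "ay": 0, "az": 0, "hand": 0.4},
  {"tx": 0, "ty": 0, "tz": -0.35, "ax": 0, "ay": 0, "az": 0, "hand": 0.6},
  {"tx": 0, "ty": 0, "tz": -0.4, "ax": 0, "ay": 0, "az": 0, "hand": 0.8},
])

```text
time: 6.05
ee_pos: [574.3, -249.5, 368.8]
orientation: [-0.33, -3.123, -0.001]
force: [0.8, -0.0, -0.5]
gripper_width: 53.7
gripper_force: 0.0
```

```bash
python3 -c "
from h import *
p,r=pose();f=robot.grab_frame('side');W=cloud(f);c=f['color'].astype(int)
S=W[(np.ptp(c,axis=-1)<40)&(W[...,2]>50)&(W[...,2]<95)&(np.hypot(W[...,0]-574,W[...,1]+253)<80)]
print(len(S),np.percentile(S[:,2],[1,99]),cv2.minAreaRect(S[:,:2].astype(np.float32)))
print(p)
# pregrasp for long stone
u=np.array([.978,.210,-.0]);nz=np.array([-.078,.365,.928]);
yaw=np.arctan2(.212,.977);rt=down(yaw,np.radians(22))
print(rt.as_matrix().round(3))
"
```

```text
694 [50.4703927  77.85497063] ((572.8362426757812, -251.625732421875), (19.705110549926758, 118.62457275390625), 79.0942153930664)
[ 574.26799768 -249.54936557  368.83289276]
[[ 0.977  0.197  0.079]
 [ 0.212 -0.906 -0.366]
 [ 0.     0.375 -0.927]]
```

```bash
python3 -c "
from h import *
c=np.array([536.5,313.5,92.7]);rt=down(np.arctan2(.213,.977),np.radians(22))
nz=-rt.as_matrix()[:,2];plan(c+248*nz,rt,13);print(c+248*nz)
"
```

```text
rot/row share 0.09 mm/row 50.7
0.1 0.322 0.026 0.057 -0.01 -0.065
0.09 0.326 0.016 0.057 -0.01 -0.065
0.079 0.329 0.007 0.057 -0.01 -0.065
0.068 0.331 -0.003 0.057 -0.01 -0.065
0.058 0.333 -0.013 0.057 -0.01 -0.065
0.047 0.334 -0.023 0.057 -0.01 -0.065
0.036 0.335 -0.033 0.057 -0.01 -0.065
0.025 0.335 -0.042 0.057 -0.01 -0.065
0.013 0.334 -0.052 0.057 -0.01 -0.065
0.002 0.333 -0.061 0.057 -0.01 -0.065
-0.009 0.331 -0.071 0.057 -0.01 -0.065
-0.02 0.328 -0.08 0.057 -0.01 -0.065
-0.031 0.325 -0.089 0.057 -0.01 -0.065
[516.71077203 404.27030856 322.64159593]
```

Request:
arm_command([
  {"tx": 0.1, "ty": 0.322, "tz": 0.026, "ax": 0.057, "ay": -0.01, "az": -0.065, "hand": 0.8},
  {"tx": 0.09, "ty": 0.326, "tz": 0.016, "ax": 0.057, "ay": -0.01, "az": -0.065, "hand": 0.8},
  {"tx": 0.079, "ty": 0.329, "tz": 0.007, "ax": 0.057, "ay": -0.01, "az": -0.065, "hand": 0.8},
  {"tx": 0.068, "ty": 0.331, "tz": -0.003, "ax": 0.057, "ay": -0.01, "az": -0.065, "hand": 0.8},
  {"tx": 0.058, "ty": 0.333, "tz": -0.013, "ax": 0.057, "ay": -0.01, "az": -0.065, "hand": 0.8},
])

```text
time: 6.72
ee_pos: [551.2, 3.9, 348.7]
orientation: [0.074, 3.12, -0.227]
force: [0.1, -1.2, -0.3]
gripper_width: 72.9
gripper_force: 0.0
```

Request:
arm_command([
  {"tx": 0.047, "ty": 0.334, "tz": -0.023, "ax": 0.057, "ay": -0.01, "az": -0.065, "hand": 0.8},
  {"tx": 0.036, "ty": 0.335, "tz": -0.033, "ax": 0.057, "ay": -0.01, "az": -0.065, "hand": 0.8},
  {"tx": 0.025, "ty": 0.335, "tz": -0.042, "ax": 0.057, "ay": -0.01, "az": -0.065, "hand": 0.8},
  {"tx": 0.013, "ty": 0.334, "tz": -0.052, "ax": 0.057, "ay": -0.01, "az": -0.065, "hand": 0.8},
  {"tx": 0.002, "ty": 0.333, "tz": -0.061, "ax": 0.057, "ay": -0.01, "az": -0.065, "hand": 0.8},
])

```text
time: 7.35
ee_pos: [528.3, 256.0, 329.2]
orientation: [-0.181, 3.083, -0.447]
force: [0.2, -0.2, -0.5]
gripper_width: 73.2
gripper_force: 0.0
```

Request:
arm_command([
  {"tx": -0.009, "ty": 0.331, "tz": -0.071, "ax": 0.057, "ay": -0.01, "az": -0.065, "hand": 0.8},
  {"tx": -0.02, "ty": 0.328, "tz": -0.08, "ax": 0.057, "ay": -0.01, "az": -0.065, "hand": 0.8},
  {"tx": -0.031, "ty": 0.325, "tz": -0.089, "ax": 0.057, "ay": -0.01, "az": -0.065, "hand": 0.8},
  {"tx": 0, "ty": 0, "tz": 0, "ax": 0, "ay": 0, "az": 0, "hand": 0.8},
  {"tx": 0, "ty": 0, "tz": 0, "ax": 0, "ay": 0, "az": 0, "hand": 0.8},
])

```text
time: 7.98
ee_pos: [514.8, 405.4, 316.9]
orientation: [-0.331, 3.044, -0.577]
force: [-0.0, 0.0, 0.2]
gripper_width: 72.9
gripper_force: 0.0
```

```bash
cat > look.py <<'E'
from h import *
def look(tag,ztop,hw):
    """wrist: stone's top edge face in the tool frame (ztop expected tool z)"""
    p,r=pose();f=robot.grab_frame('wrist');save(tag,f);W,T=wcloud(f,p,r);c=f['color'].astype(int)
    print('pose',p.round(1),r.as_matrix().round(3).tolist())
    g=np.isfinite(T[...,0])&(np.ptp(c,axis=-1)<35)&(c.sum(-1)>120)&(abs(T[...,0])<115)&(abs(T[...,1])<45)&(abs(T[...,2]-ztop)<14)
    g=cv2.morphologyEx(g.astype(np.uint8),cv2.MORPH_OPEN,np.ones((3,3)))>0
    Q=T[g];z=np.median(Q[:,2]);Q=Q[abs(Q[:,2]-z)<5]
    print('n',len(Q),'z',z.round(1),'rect',cv2.minAreaRect(Q[:,:2].astype(np.float32)),'x',np.percentile(Q[:,0],[.5,99.5]).round(1))
    for x in range(-80,100,20):
        q=Q[abs(Q[:,0]-x)<6]
        if len(q)>20: print(' x',x,'y',np.percentile(q[:,1],[2,98]).round(1),'z',np.median(q[:,2]).round(1))
E
python3 -c "
from look import *
look('l1',248,13.5)"
```

```text
pose [514.8 405.4 316.9] [[-0.977, -0.203, 0.064], [-0.212, 0.909, -0.359], [0.014, -0.365, -0.931]]
n 5908 z 242.5 rect ((18.237598419189453, -3.679142951965332), (150.70579528808594, 27.089862823486328), 0.1911201924085617) x [-55.5  93.5]
 x -60 y [-16.4   8.1] z 241.7
 x -40 y [-16.8   8.8] z 241.7
 x -20 y [-17.1   8.5] z 241.9
 x 0 y [-15.8   8.3] z 242.2
 x 20 y [-16.1   8.9] z 242.4
 x 40 y [-15.8   8.7] z 242.6
 x 60 y [-15.5   9.3] z 242.8
 x 80 y [-16.1  10. ] z 243.2
```

View pics/l1.png

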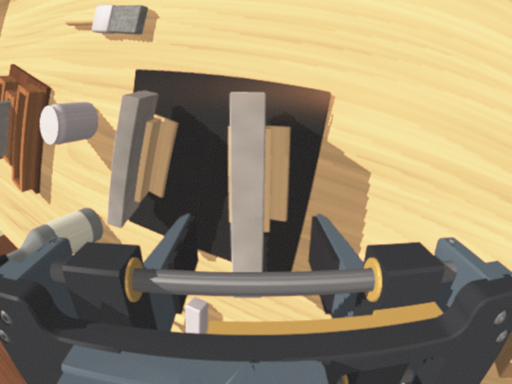

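The wrist view shows the long stone under the hand at col 248 between the fingers, on the easel (cols 230–290), and the middle stone at col 132. I'll correct the tilt and offset, then descend.

Request:
arm_command([
  {"tx": 0.033, "ty": -0.011, "tz": 0.1, "ax": 0.022, "ay": -0.025, "az": 0, "hand": 0.7},
  {"tx": 0, "ty": 0, "tz": 0.2, "ax": 0, "ay": 0, "az": 0, "hand": 0.7},
  {"tx": 0, "ty": 0, "tz": 0.16, "ax": 0, "ay": 0, "az": 0, "hand": 0.7},
  {"tx": 0, "ty": 0, "tz": 0.1, "ax": 0, "ay": 0, "az": 0, "hand": 0.7},
  {"tx": 0, "ty": 0, "tz": 0, "ax": 0, "ay": 0, "az": 0, "hand": 0.7},
])

```text
time: 8.65
ee_pos: [517.0, 371.2, 238.9]
orientation: [-0.331, 3.03, -0.591]
force: [0.1, -0.5, 0.5]
gripper_width: 63.6
gripper_force: 0.0
```

```bash
python3 -c "
from look import *
look('l2',158,13.5);print(robot.observe()['force'])"
```

```text
pose [517.  371.2 238.9] [[-0.977, -0.201, 0.077], [-0.215, 0.905, -0.367], [0.004, -0.375, -0.927]]
n 11353 z 157.2 rect ((24.81058692932129, 3.670337677001953), (129.74009704589844, 78.96754455566406), 23.075746536254883) x [-38.   90.8]
 x -40 y [-11.6  13.6] z 157.2
 x -20 y [-11.8  13.3] z 157.1
 x 0 y [-11.5  33.1] z 157.2
 x 20 y [-39.6  41.4] z 157.2
 x 40 y [-11.4  13.9] z 157.3
 x 60 y [-11.3  13.9] z 157.3
 x 80 y [-11.1  14.4] z 157.3
[-0.61836878  0.63727008  0.67057944]
```

Request:
arm_command([
  {"tx": 0, "ty": 0.002, "tz": 0, "ax": 0, "ay": 0, "az": 0, "hand": 0.4},
  {"tx": 0, "ty": 0, "tz": 0, "ax": 0, "ay": 0, "az": 0, "hand": 0.2},
  {"tx": 0, "ty": 0, "tz": 0, "ax": 0, "ay": 0, "az": 0, "hand": 0.1},
  {"tx": 0, "ty": 0, "tz": 0, "ax": 0, "ay": 0, "az": 0, "hand": 0.1},
], grip_force=45)

```text
time: 9.2
ee_pos: [516.8, 372.1, 239.9]
orientation: [-0.334, 3.027, -0.594]
force: [1.0, -6.5, -0.7]
gripper_width: 26.9
gripper_force: 36.0
```

Request:
arm_command([
  {"tx": 0, "ty": 0, "tz": -0.05, "ax": 0, "ay": 0, "az": 0, "hand": 0.1},
  {"tx": 0, "ty": 0, "tz": -0.15, "ax": 0, "ay": 0, "az": 0, "hand": 0.1},
  {"tx": 0, "ty": 0, "tz": -0.2, "ax": 0, "ay": 0, "az": 0, "hand": 0.1},
  {"tx": 0, "ty": 0, "tz": -0.2, "ax": 0, "ay": 0, "az": 0, "hand": 0.1},
  {"tx": 0, "ty": 0, "tz": -0.1, "ax": 0, "ay": 0, "az": 0, "hand": 0.1},
])

```text
time: 9.82
ee_pos: [508.2, 411.8, 336.6]
orientation: [-0.334, 3.029, -0.587]
force: [0.4, 0.3, -7.0]
gripper_width: 26.9
gripper_force: 45.0
```

```bash
python3 -c "
from look import *
look('l3',158,13.5);s=robot.observe();print(s['force'],s['moment'],s['gripper_width'],s['q'])
rt=down(np.radians(-12.2));u=np.array([.9774,-.2113,0]);n=np.array([.2113,.9774,0])
plan(np.array([574,-249.7,0])+64*n+[0,0,330],rt,14);print(np.array([574,-249.7,0])+64*n)
"
```

```text
pose [508.2 411.8 336.6] [[-0.976, -0.203, 0.078], [-0.217, 0.905, -0.365], [0.003, -0.373, -0.928]]
n 11229 z 158.3 rect ((25.41463851928711, 1.8289413452148438), (134.02784729003906, 48.15201187133789), 9.238920211791992) x [-39.   91.2]
 x -40 y [-11.1  13.2] z 158.4
 x -20 y [-11.2  13.2] z 158.3
 x 0 y [-12.3  14.4] z 158.4
 x 20 y [-21.5  23. ] z 158.3
 x 40 y [-11.5  13.8] z 158.4
 x 60 y [-11.5  13.9] z 158.3
 x 80 y [-11.7  14. ] z 158.3
[ 0.87156102 -0.59651414 -4.529435  ] [ 0.88169278 -0.00514791  0.05679186] 26.95560493018723 [ 0.73551062  0.53498267  1.41258691 -0.33423102  1.40017127 -0.96311046]
rot/row share 0.08 mm/row 43.2
0.025 -0.265 0.11 -0.054 0.012 0.061
0.016 -0.268 0.103 -0.054 0.012 0.061
0.008 -0.271 0.096 -0.054 0.012 0.061
-0.001 -0.274 0.089 -0.054 0.012 0.061
-0.01 -0.276 0.081 -0.054 0.012 0.061
-0.019 -0.278 0.074 -0.054 0.012 0.061
-0.028 -0.279 0.066 -0.054 0.012 0.061
-0.037 -0.279 0.059 -0.054 0.012 0.061
-0.046 -0.28 0.051 -0.054 0.012 0.061
-0.054 -0.279 0.043 -0.054 0.012 0.061
-0.063 -0.279 0.035 -0.054 0.012 0.061
-0.072 -0.277 0.027 -0.054 0.012 0.061
-0.08 -0.276 0.02 -0.054 0.012 0.061
-0.089 -0.274 0.012 -0.054 0.012 0.061
[ 587.5232 -187.1464    0.    ]
```

Request:
arm_command([
  {"tx": 0.025, "ty": -0.265, "tz": 0.1, "ax": -0.054, "ay": 0.012, "az": 0.061, "hand": 0.1},
  {"tx": 0.016, "ty": -0.268, "tz": 0.1, "ax": -0.054, "ay": 0.012, "az": 0.061, "hand": 0.1},
  {"tx": 0.008, "ty": -0.271, "tz": 0.096, "ax": -0.054, "ay": 0.012, "az": 0.061, "hand": 0.1},
  {"tx": -0.001, "ty": -0.274, "tz": 0.089, "ax": -0.054, "ay": 0.012, "az": 0.061, "hand": 0.1},
  {"tx": -0.01, "ty": -0.276, "tz": 0.081, "ax": -0.054, "ay": 0.012, "az": 0.061, "hand": 0.1},
])

```text
time: 10.5
ee_pos: [535.9, 196.0, 334.4]
orientation: [-0.095, 3.096, -0.385]
force: [0.4, -0.4, -6.6]
gripper_width: 26.7
gripper_force: 45.0
```

Request:
arm_command([
  {"tx": -0.019, "ty": -0.278, "tz": 0.074, "ax": -0.054, "ay": 0.012, "az": 0.061, "hand": 0.1},
  {"tx": -0.028, "ty": -0.279, "tz": 0.066, "ax": -0.054, "ay": 0.012, "az": 0.061, "hand": 0.1},
  {"tx": -0.037, "ty": -0.279, "tz": 0.059, "ax": -0.054, "ay": 0.012, "az": 0.061, "hand": 0.1},
  {"tx": -0.046, "ty": -0.28, "tz": 0.051, "ax": -0.054, "ay": 0.012, "az": 0.061, "hand": 0.1},
  {"tx": -0.054, "ty": -0.279, "tz": 0.043, "ax": -0.054, "ay": 0.012, "az": 0.061, "hand": 0.1},
])

```text
time: 11.12
ee_pos: [563.8, -18.0, 331.9]
orientation: [0.145, 3.129, -0.173]
force: [0.2, 0.2, -6.4]
gripper_width: 26.9
gripper_force: 45.0
```

Request:
arm_command([
  {"tx": -0.063, "ty": -0.279, "tz": 0.035, "ax": -0.054, "ay": 0.012, "az": 0.061, "hand": 0.1},
  {"tx": -0.072, "ty": -0.277, "tz": 0.027, "ax": -0.054, "ay": 0.012, "az": 0.061, "hand": 0.1},
  {"tx": -0.08, "ty": -0.276, "tz": 0.02, "ax": -0.054, "ay": 0.012, "az": 0.061, "hand": 0.1},
  {"tx": -0.089, "ty": -0.274, "tz": 0.012, "ax": -0.054, "ay": 0.012, "az": 0.061, "hand": 0.1},
  {"tx": 0, "ty": 0, "tz": 0, "ax": 0, "ay": 0, "az": 0, "hand": 0.1},
])

```text
time: 11.75
ee_pos: [586.4, -191.0, 329.3]
orientation: [-0.341, -3.116, 0.004]
force: [-1.4, 2.1, -7.4]
gripper_width: 26.9
gripper_force: 45.0
```

Request:
arm_command([
  {"tx": 0, "ty": 0, "tz": 0, "ax": 0, "ay": 0, "az": 0, "hand": 0.1},
  {"tx": 0, "ty": 0, "tz": 0, "ax": 0, "ay": 0, "az": 0, "hand": 0.1},
])

```text
time: 12.0
ee_pos: [586.7, -186.7, 330.7]
orientation: [-0.333, -3.118, 0.001]
force: [0.7, 0.5, -7.2]
gripper_width: 26.8
gripper_force: 45.0
```

```bash
cat > corr.py <<'E'
from look import *
def corr(tag,ztop,target,yaw=-12.2):
    look(tag,ztop,0);s=robot.observe();print(np.round(s['force'],1),np.round(s['moment'],2))
    p,r=pose();r1=down(np.radians(yaw))
    if (r.inv()*r1).magnitude()>np.pi/2: r1=r1*R.from_euler('z',np.pi)
    print('d world',(target-p[:2]).round(2),'d tool mm',r.inv().apply(np.r_[target-p[:2],0]).round(2),'share turn',((r.inv()*r1).as_rotvec()/.5).round(3))
    f=robot.grab_frame('wrist');from slots import slots
    slots(wcloud(f,p,r)[0],f['color'].astype(int),yaw=np.radians(yaw))
E
python3 -c "
from corr import *
corr('l4',158,np.array([587.5,-187.1]))"
```

```text
pose [ 586.7 -186.7  330.7] [[-0.977, 0.211, -0.006], [0.211, 0.977, -0.0], [0.006, -0.001, -1.0]]
n 11044 z 158.8 rect ((25.869583129882812, 1.8389549255371094), (133.4441680908203, 47.83455276489258), 9.427586555480957) x [-38.5  91.3]
 x -40 y [-11.7  13.3] z 158.9
 x -20 y [-11.3  13.2] z 158.7
 x 0 y [-12.3  14.3] z 158.9
 x 20 y [-21.5  22.9] z 158.8
 x 40 y [-11.6  13.5] z 158.8
 x 60 y [-11.6  13.6] z 158.8
 x 80 y [-11.3  13.6] z 158.8
[ 0.9  0.4 -6.4] [ 0.15 -0.06  0.03]
d world [ 0.71 -0.47] d tool mm [-0.79 -0.31 -0.  ] share turn [-0.003 -0.01   0.001]
yaw -12.2 rail edges [-91.  -74.5 -51.  -34.5 -27.  -15.5   9.5  29.   37.   40.   90.5  92. ]
 A range 64 [-105.5   16.1]
 A range 0 [-74.9  50.7]
 A range -64 [-89.   79.8]
```

Request:
arm_command([
  {"tx": -0.013, "ty": -0.004, "tz": 0.15, "ax": -0.003, "ay": -0.01, "az": 0, "hand": 0.1},
  {"tx": 0, "ty": 0, "tz": 0.14, "ax": 0, "ay": 0, "az": 0, "hand": 0.1},
  {"tx": 0, "ty": 0, "tz": 0.06, "ax": 0, "ay": 0, "az": 0, "hand": 0.1},
  {"tx": 0, "ty": 0, "tz": 0.02, "ax": 0, "ay": 0, "az": 0, "hand": 0.1},
  {"tx": 0, "ty": 0, "tz": 0, "ax": 0, "ay": 0, "az": 0, "hand": 0.1},
])

```text
time: 12.72
ee_pos: [589.0, -188.6, 276.5]
orientation: [0.335, 3.121, -0.001]
force: [0.6, 0.8, -5.8]
gripper_width: 27.2
gripper_force: 45.0
```

Request:
arm_command([
  {"tx": 0, "ty": 0, "tz": 0.02, "ax": 0, "ay": 0, "az": 0, "hand": 0.1},
  {"tx": 0, "ty": 0, "tz": 0.03, "ax": 0, "ay": 0, "az": 0, "hand": 0.1},
  {"tx": 0, "ty": 0, "tz": 0.03, "ax": 0, "ay": 0, "az": 0, "hand": 0.1},
])

```text
time: 13.1
ee_pos: [588.7, -188.7, 263.7]
orientation: [0.336, 3.122, -0.0]
force: [-0.1, 0.5, -7.0]
gripper_width: 27.2
gripper_force: 45.0
```

Request:
arm_command([
  {"tx": 0, "ty": 0.004, "tz": 0.03, "ax": 0, "ay": 0, "az": 0, "hand": 0.1},
  {"tx": 0, "ty": 0, "tz": 0.03, "ax": 0, "ay": 0, "az": 0, "hand": 0.1},
  {"tx": 0, "ty": 0, "tz": 0.02, "ax": 0, "ay": 0, "az": 0, "hand": 0.1},
  {"tx": 0, "ty": 0, "tz": 0.015, "ax": 0, "ay": 0, "az": 0, "hand": 0.1},
  {"tx": 0, "ty": 0, "tz": 0, "ax": 0, "ay": 0, "az": 0, "hand": 0.1},
])

```text
time: 13.72
ee_pos: [588.9, -188.1, 249.5]
orientation: [0.335, 3.122, -0.0]
force: [-0.5, -0.0, -6.8]
gripper_width: 26.8
gripper_force: 45.0
```

Request:
arm_command([
  {"tx": 0, "ty": 0, "tz": 0.01, "ax": 0, "ay": 0, "az": 0, "hand": 0.1},
  {"tx": 0, "ty": 0, "tz": 0.007, "ax": 0, "ay": 0, "az": 0, "hand": 0.1},
  {"tx": 0, "ty": 0, "tz": 0, "ax": 0, "ay": 0, "az": 0, "hand": 0.1},
])

```text
time: 14.1
ee_pos: [589.0, -188.1, 247.6]
orientation: [0.335, 3.122, -0.0]
force: [-0.7, 0.1, -3.3]
gripper_width: 26.6
gripper_force: 45.0
```

Request:
arm_command([
  {"tx": 0, "ty": 0, "tz": 0.007, "ax": 0, "ay": 0, "az": 0, "hand": 0.1},
  {"tx": 0, "ty": 0, "tz": 0, "ax": 0, "ay": 0, "az": 0, "hand": 0.1},
])

```text
time: 14.35
ee_pos: [588.9, -188.1, 247.6]
orientation: [0.335, 3.121, -0.0]
force: [-3.3, 2.1, 5.1]
gripper_width: 26.8
gripper_force: 45.0
```

Request:
arm_command([
  {"tx": 0, "ty": 0, "tz": 0, "ax": 0, "ay": 0, "az": 0, "hand": 0.5},
  {"tx": 0, "ty": 0, "tz": 0, "ax": 0, "ay": 0, "az": 0, "hand": 0.5},
  {"tx": 0, "ty": 0, "tz": -0.1, "ax": 0, "ay": 0, "az": 0, "hand": 0.5},
  {"tx": 0, "ty": 0, "tz": -0.3, "ax": 0, "ay": 0, "az": 0, "hand": 0.5},
  {"tx": 0, "ty": 0, "tz": -0.4, "ax": 0, "ay": 0, "az": 0, "hand": 0.7},
])

```text
time: 14.98
ee_pos: [588.6, -188.0, 367.0]
orientation: [-0.335, -3.123, -0.001]
force: [1.5, -0.2, 0.4]
gripper_width: 53.2
gripper_force: 0.0
```

```bash
python3 -c "
from h import *
f=robot.grab_frame('side');W=cloud(f);c=f['color'].astype(int)
S=W[(np.ptp(c,axis=-1)<40)&(W[...,2]>50)&(W[...,2]<105)&(np.hypot(W[...,0]-587,W[...,1]+190)<95)]
print(len(S),np.percentile(S[:,2],[1,99]))
c=np.array([542,163.,85.4]);rt=down(np.arctan2(-.094,.995),np.radians(22));nz=-rt.as_matrix()[:,2]
plan(c+248*nz,rt,10);print(c+248*nz,pose()[0])
"
```

```text
2200 [50.47620181 87.76722453]
rot/row share 0.08 mm/row 45.0
0.089 0.284 0.039 0.076 -0.001 -0.024
0.086 0.286 0.028 0.076 -0.001 -0.024
0.082 0.288 0.017 0.076 -0.001 -0.024
0.079 0.289 0.006 0.076 -0.001 -0.024
0.075 0.29 -0.005 0.076 -0.001 -0.024
0.072 0.291 -0.016 0.076 -0.001 -0.024
0.068 0.291 -0.027 0.076 -0.001 -0.024
0.065 0.291 -0.038 0.076 -0.001 -0.024
0.061 0.29 -0.049 0.076 -0.001 -0.024
0.057 0.288 -0.06 0.076 -0.001 -0.024
[550.7378065  255.4906114  315.34159593] [ 590.05463317 -188.52162134  377.29337448]
```

Request:
arm_command([
  {"tx": 0.089, "ty": 0.284, "tz": 0.039, "ax": 0.076, "ay": 0, "az": -0.024, "hand": 0.7},
  {"tx": 0.086, "ty": 0.286, "tz": 0.028, "ax": 0.076, "ay": 0, "az": -0.024, "hand": 0.7},
  {"tx": 0.082, "ty": 0.288, "tz": 0.017, "ax": 0.076, "ay": 0, "az": -0.024, "hand": 0.7},
  {"tx": 0.079, "ty": 0.289, "tz": 0.006, "ax": 0.076, "ay": 0, "az": -0.024, "hand": 0.7},
  {"tx": 0.075, "ty": 0.29, "tz": -0.005, "ax": 0.076, "ay": 0, "az": -0.024, "hand": 0.7},
])

```text
time: 15.65
ee_pos: [568.6, 35.4, 337.8]
orientation: [-0.239, -3.102, 0.296]
force: [-0.2, -0.2, 0.1]
gripper_width: 63.8
gripper_force: 0.0
```

Request:
arm_command([
  {"tx": 0.072, "ty": 0.291, "tz": -0.016, "ax": 0.076, "ay": 0, "az": -0.024, "hand": 0.7},
  {"tx": 0.068, "ty": 0.291, "tz": -0.027, "ax": 0.076, "ay": 0, "az": -0.024, "hand": 0.7},
  {"tx": 0.065, "ty": 0.291, "tz": -0.038, "ax": 0.076, "ay": 0, "az": -0.024, "hand": 0.7},
  {"tx": 0.061, "ty": 0.29, "tz": -0.049, "ax": 0.076, "ay": 0, "az": -0.024, "hand": 0.7},
  {"tx": 0.057, "ty": 0.288, "tz": -0.06, "ax": 0.076, "ay": 0, "az": -0.024, "hand": 0.7},
])

```text
time: 16.27
ee_pos: [548.8, 258.0, 308.5]
orientation: [-0.141, -3.046, 0.583]
force: [-0.3, -0.6, -0.1]
gripper_width: 63.6
gripper_force: 0.0
```

Request:
arm_command([
  {"tx": 0, "ty": 0, "tz": 0, "ax": 0, "ay": 0, "az": 0, "hand": 0.7},
  {"tx": 0, "ty": 0, "tz": 0, "ax": 0, "ay": 0, "az": 0, "hand": 0.7},
  {"tx": 0, "ty": 0, "tz": 0, "ax": 0, "ay": 0, "az": 0, "hand": 0.7},
])

```text
time: 16.65
ee_pos: [549.1, 255.2, 308.2]
orientation: [-0.144, -3.045, 0.582]
force: [0.1, 0.1, 0.5]
gripper_width: 63.7
gripper_force: 0.0
```

```bash
python3 -c "
from look import *
look('n1',246,10)"
```

```text
pose [549.1 255.2 308.2] [[-0.995, 0.084, -0.055], [0.098, 0.925, -0.366], [0.02, -0.37, -0.929]]
n 3611 z 240.6 rect ((9.033958435058594, -2.568330764770508), (127.59532165527344, 19.21000862121582), 0.01448818575590849) x [-53.8  72.7]
 x -40 y [-11.9   6.7] z 239.5
 x -20 y [-11.5   6.5] z 239.7
 x 0 y [-11.2   6.4] z 240.4
 x 20 y [-10.9   7. ] z 240.7
 x 40 y [-11.5   6.9] z 241.2
 x 60 y [-12.1   6.7] z 241.6
```

Request:
arm_command([
  {"tx": 0.009, "ty": -0.015, "tz": 0.1, "ax": 0.01, "ay": -0.04, "az": 0, "hand": 0.6},
  {"tx": 0, "ty": 0, "tz": 0.2, "ax": 0, "ay": 0, "az": 0, "hand": 0.6},
  {"tx": 0, "ty": 0, "tz": 0.14, "ax": 0, "ay": 0, "az": 0, "hand": 0.6},
  {"tx": 0, "ty": 0, "tz": 0.09, "ax": 0, "ay": 0, "az": 0, "hand": 0.6},
  {"tx": 0, "ty": 0, "tz": 0, "ax": 0, "ay": 0, "az": 0, "hand": 0.6},
])

```text
time: 17.32
ee_pos: [544.2, 224.0, 234.4]
orientation: [-0.138, -3.06, 0.596]
force: [-0.5, 0.2, 0.7]
gripper_width: 54.5
gripper_force: 0.0
```

```bash
python3 -c "
from look import *
look('n2',159,10);print(robot.observe()['force'])"
```

```text
pose [544.2 224.  234.4] [[-0.996, 0.083, -0.037], [0.091, 0.923, -0.374], [0.004, -0.375, -0.927]]
n 6790 z 160.0 rect ((17.41502571105957, 0.2948760986328125), (112.08655548095703, 68.3913803100586), 26.579572677612305) x [-40.   75.4]
 x -40 y [-8.4  9.9] z 159.7
 x -20 y [-8.6  9.6] z 159.8
 x 0 y [-8.6 28.3] z 159.9
 x 20 y [-35.7  37.2] z 159.9
 x 40 y [-8.7  9.7] z 160.1
 x 60 y [-8.5  9.8] z 160.1
 x 80 y [-8.7  9.8] z 160.6
[ 0.26742525 -0.0535262   0.67069745]
```

Centred (0.6 measured, and the known wrist bias is 0.95). Closing and lifting.

Request:
arm_command([
  {"tx": 0, "ty": -0.002, "tz": 0, "ax": 0, "ay": 0, "az": 0, "hand": 0.35},
  {"tx": 0, "ty": 0, "tz": 0, "ax": 0, "ay": 0, "az": 0, "hand": 0.15},
  {"tx": 0, "ty": 0, "tz": 0, "ax": 0, "ay": 0, "az": 0, "hand": 0.05},
  {"tx": 0, "ty": 0, "tz": 0, "ax": 0, "ay": 0, "az": 0, "hand": 0.05},
  {"tx": 0, "ty": 0, "tz": 0, "ax": 0, "ay": 0, "az": 0, "hand": 0.05},
], grip_force=35)

```text
time: 18.0
ee_pos: [544.2, 224.2, 235.4]
orientation: [-0.136, -3.061, 0.598]
force: [-0.7, -2.3, 4.5]
gripper_width: 20.1
gripper_force: 35.0
```

Request:
arm_command([
  {"tx": 0, "ty": 0, "tz": -0.05, "ax": 0, "ay": 0, "az": 0, "hand": 0.05},
  {"tx": 0, "ty": 0, "tz": -0.15, "ax": 0, "ay": 0, "az": 0, "hand": 0.05},
  {"tx": 0, "ty": 0, "tz": -0.2, "ax": 0, "ay": 0, "az": 0, "hand": 0.05},
  {"tx": 0, "ty": 0, "tz": -0.25, "ax": 0, "ay": 0, "az": 0, "hand": 0.05},
  {"tx": 0, "ty": 0, "tz": -0.1, "ax": 0, "ay": 0, "az": 0, "hand": 0.05},
])

```text
time: 18.62
ee_pos: [548.4, 267.8, 340.7]
orientation: [-0.136, -3.065, 0.59]
force: [-0.1, -0.3, -3.9]
gripper_width: 19.9
gripper_force: 35.0
```

```bash
python3 -c "
from look import *
look('n3',159,13.5);s=robot.observe();print(s['force'],s['gripper_width'],s['q'])
n=np.array([.2113,.9774,0])
t=np.array([574,-250,340])-64*n;plan(t,down(np.radians(-12.2)),13);print(t)
"
```

```text
pose [548.4 267.8 340.7] [[-0.996, 0.082, -0.033], [0.088, 0.925, -0.37], [0.0, -0.371, -0.928]]
n 6786 z 160.9 rect ((16.912357330322266, 1.1277885437011719), (40.74895477294922, 118.86029815673828), 79.16680908203125) x [-41.   75.7]
 x -40 y [-8.4 10. ] z 160.9
 x -20 y [-8.6  9.6] z 160.8
 x 0 y [-9.1 10.6] z 160.9
 x 20 y [-17.9  19.7] z 161.0
 x 40 y [-9.  10.2] z 160.9
 x 60 y [-8.5 10. ] z 161.0
 x 80 y [-8.4 10.1] z 161.5
[ 1.30905251  0.03832583 -1.65621272] 19.636312843024985 [ 0.50869711  0.47076599  1.51609163 -0.3180165   1.3844136  -0.87788287]
rot/row share 0.06 mm/row 44.7
-0.032 -0.275 0.111 -0.058 0.004 0.019
-0.035 -0.277 0.102 -0.058 0.004 0.019
-0.038 -0.28 0.094 -0.058 0.004 0.019
-0.041 -0.282 0.086 -0.058 0.004 0.019
-0.044 -0.284 0.078 -0.058 0.004 0.019
-0.047 -0.286 0.069 -0.058 0.004 0.019
-0.049 -0.287 0.061 -0.058 0.004 0.019
-0.052 -0.289 0.052 -0.058 0.004 0.019
-0.055 -0.289 0.044 -0.058 0.004 0.019
-0.058 -0.29 0.035 -0.058 0.004 0.019
-0.061 -0.29 0.027 -0.058 0.004 0.019
-0.063 -0.29 0.018 -0.058 0.004 0.019
-0.066 -0.29 0.009 -0.058 0.004 0.019
[ 560.4768 -312.5536  340.    ]
```

Request:
arm_command([
  {"tx": -0.032, "ty": -0.275, "tz": 0.105, "ax": -0.058, "ay": 0.004, "az": 0.019, "hand": 0.05},
  {"tx": -0.035, "ty": -0.277, "tz": 0.1, "ax": -0.058, "ay": 0.004, "az": 0.019, "hand": 0.05},
  {"tx": -0.038, "ty": -0.28, "tz": 0.094, "ax": -0.058, "ay": 0.004, "az": 0.019, "hand": 0.05},
  {"tx": -0.041, "ty": -0.282, "tz": 0.086, "ax": -0.058, "ay": 0.004, "az": 0.019, "hand": 0.05},
  {"tx": -0.044, "ty": -0.284, "tz": 0.078, "ax": -0.058, "ay": 0.004, "az": 0.019, "hand": 0.05},
])

```text
time: 19.3
ee_pos: [551.8, 42.2, 339.0]
orientation: [-0.214, -3.095, 0.371]
force: [-0.2, 0.2, -4.5]
gripper_width: 20.2
gripper_force: 35.0
```

Request:
arm_command([
  {"tx": -0.047, "ty": -0.286, "tz": 0.069, "ax": -0.058, "ay": 0.004, "az": 0.019, "hand": 0.05},
  {"tx": -0.049, "ty": -0.287, "tz": 0.061, "ax": -0.058, "ay": 0.004, "az": 0.019, "hand": 0.05},
  {"tx": -0.052, "ty": -0.289, "tz": 0.052, "ax": -0.058, "ay": 0.004, "az": 0.019, "hand": 0.05},
  {"tx": -0.055, "ty": -0.289, "tz": 0.044, "ax": -0.058, "ay": 0.004, "az": 0.019, "hand": 0.05},
  {"tx": -0.058, "ty": -0.29, "tz": 0.035, "ax": -0.058, "ay": 0.004, "az": 0.019, "hand": 0.05},
])

```text
time: 19.92
ee_pos: [556.0, -181.0, 339.3]
orientation: [-0.291, -3.113, 0.143]
force: [-0.9, 0.4, -4.5]
gripper_width: 19.7
gripper_force: 35.0
```

Request:
arm_command([
  {"tx": -0.061, "ty": -0.29, "tz": 0.027, "ax": -0.058, "ay": 0.004, "az": 0.019, "hand": 0.05},
  {"tx": -0.063, "ty": -0.29, "tz": 0.018, "ax": -0.058, "ay": 0.004, "az": 0.019, "hand": 0.05},
  {"tx": -0.066, "ty": -0.29, "tz": 0.009, "ax": -0.058, "ay": 0.004, "az": 0.019, "hand": 0.05},
  {"tx": 0, "ty": 0, "tz": 0, "ax": 0, "ay": 0, "az": 0, "hand": 0.05},
  {"tx": 0, "ty": 0, "tz": 0, "ax": 0, "ay": 0, "az": 0, "hand": 0.05},
])

```text
time: 20.55
ee_pos: [558.8, -313.1, 339.8]
orientation: [-0.337, -3.115, 0.007]
force: [0.4, 0.8, -3.9]
gripper_width: 19.6
gripper_force: 35.0
```

Request:
arm_command([
  {"tx": 0, "ty": 0, "tz": 0, "ax": 0, "ay": 0, "az": 0, "hand": 0.05},
  {"tx": 0, "ty": 0, "tz": 0, "ax": 0, "ay": 0, "az": 0, "hand": 0.05},
])

```text
time: 20.8
ee_pos: [559.5, -312.3, 341.5]
orientation: [-0.334, -3.119, 0.01]
force: [-0.0, -0.2, -3.6]
gripper_width: 20.3
gripper_force: 35.0
```

```bash
python3 -c "
from corr import *
corr('n4',160,np.array([560.5,-312.55]))"
```

```text
pose [ 559.5 -312.3  341.5] [[-0.977, 0.212, -0.006], [0.212, 0.977, -0.006], [0.004, -0.007, -1.0]]
n 6669 z 161.3 rect ((17.198169708251953, 0.6804637908935547), (118.60529327392578, 39.81859588623047), 10.756848335266113) x [-40.6  75.9]
 x -40 y [-8.2  9.6] z 161.2
 x -20 y [-8.4  9.8] z 161.1
 x 0 y [-8.9 10.9] z 161.3
 x 20 y [-17.8  19.9] z 161.3
 x 40 y [-8.2 10.4] z 161.3
 x 60 y [-8.3 10.2] z 161.4
 x 80 y [-8.1 10. ] z 161.8
[ 0.2 -0.  -4.1] [ 0.08 -0.04 -0.07]
d world [ 1.   -0.07] d tool mm [-1.    0.14 -0.01] share turn [-0.014 -0.008 -0.001]
yaw -12.2 rail edges [-91.  -85.  -84.5 -84.  -46.5 -35.5 -28.   -8.   -6.5  -5.   17.5  28.
  36.   49. ]
 A range 64 [-105.    56.6]
 A range 0 [-74.6  56.1]
 A range -64 [-89.   20.8]
```

Request:
arm_command([
  {"tx": -0.013, "ty": 0, "tz": 0.15, "ax": -0.014, "ay": -0.008, "az": 0, "hand": 0.05},
  {"tx": 0, "ty": 0, "tz": 0.2, "ax": 0, "ay": 0, "az": 0, "hand": 0.05},
  {"tx": 0, "ty": 0, "tz": 0.08, "ax": 0, "ay": 0, "az": 0, "hand": 0.05},
  {"tx": 0, "ty": 0, "tz": 0.02, "ax": 0, "ay": 0, "az": 0, "hand": 0.05},
  {"tx": 0, "ty": 0, "tz": 0, "ax": 0, "ay": 0, "az": 0, "hand": 0.05},
])

```text
time: 21.52
ee_pos: [561.5, -314.1, 274.9]
orientation: [0.336, 3.122, -0.001]
force: [0.5, 0.2, -3.6]
gripper_width: 19.8
gripper_force: 35.0
```

Request:
arm_command([
  {"tx": 0, "ty": 0, "tz": 0, "ax": 0, "ay": 0, "az": 0, "hand": 0.05},
])

```text
time: 21.65
ee_pos: [561.4, -314.2, 275.2]
orientation: [0.337, 3.121, -0.002]
force: [-1.3, 0.8, -4.3]
gripper_width: 19.8
gripper_force: 35.0
```

```bash
python3 -c "
from corr import *
corr('n5',160,np.array([560.5,-312.55]))"
```

```text
pose [ 561.4 -314.2  275.2] [[-0.977, 0.213, 0.002], [0.213, 0.977, -0.001], [-0.002, -0.001, -1.0]]
n 6679 z 161.3 rect ((17.244979858398438, 1.4910926818847656), (40.33317565917969, 118.6761703491211), 79.4728012084961) x [-40.8  75.9]
 x -40 y [-8.2  9.9] z 161.3
 x -20 y [-8.5 10.4] z 161.2
 x 0 y [-8.9 10.9] z 161.4
 x 20 y [-17.8  19.8] z 161.3
 x 40 y [-8.1 10.4] z 161.3
 x 60 y [-8.3 10.2] z 161.3
 x 80 y [-7.8 10. ] z 161.7
[ 1.1 -0.6 -5. ] [ 0.1  -0.09  0.01]
d world [-0.87  1.57] d tool mm [ 1.19  1.35 -0.  ] share turn [-0.001  0.004 -0.004]
yaw -12.2 rail edges [-91.5 -79.  -50.  -35.5 -28.   -8.5  21.5  28.5  36.   48.5  50.5  52. ]
 A range 64 [-105.1  103. ]
 A range 0 [-74.9  28.6]
 A range -64 [-89.2  84.4]
```

View pics/n5.png

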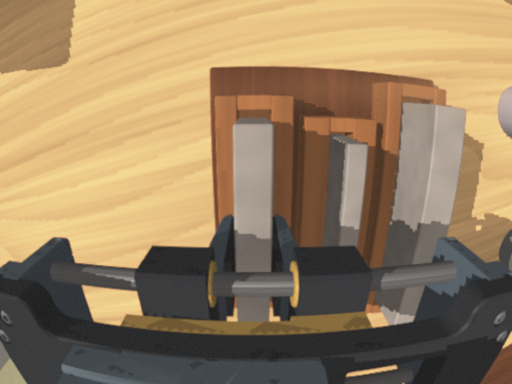

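The middle stone (col 253) sits over its slot (cols 236–274). The short (col 350) and long (col 425) stones are in theirs. I'll shift +0.9 mm and lower.

Request:
arm_command([
  {"tx": 0.003, "ty": 0.006, "tz": 0.02, "ax": 0, "ay": 0.002, "az": 0, "hand": 0.05},
  {"tx": 0, "ty": 0, "tz": 0.03, "ax": 0, "ay": 0, "az": 0, "hand": 0.05},
  {"tx": 0, "ty": 0, "tz": 0.03, "ax": 0, "ay": 0, "az": 0, "hand": 0.05},
  {"tx": 0, "ty": 0, "tz": 0.03, "ax": 0, "ay": 0, "az": 0, "hand": 0.05},
])

```text
time: 22.25
ee_pos: [560.8, -313.0, 257.0]
orientation: [-0.337, -3.122, -0.0]
force: [-0.0, 1.2, -3.9]
gripper_width: 19.6
gripper_force: 35.0
```

Request:
arm_command([
  {"tx": 0, "ty": 0, "tz": 0.03, "ax": 0, "ay": 0, "az": 0, "hand": 0.05},
  {"tx": 0, "ty": 0, "tz": 0.025, "ax": 0, "ay": 0, "az": 0, "hand": 0.05},
  {"tx": 0, "ty": 0, "tz": 0.015, "ax": 0, "ay": 0, "az": 0, "hand": 0.05},
  {"tx": 0, "ty": 0, "tz": 0, "ax": 0, "ay": 0, "az": 0, "hand": 0.05},
])

```text
time: 22.75
ee_pos: [560.8, -313.0, 246.8]
orientation: [-0.337, -3.122, -0.0]
force: [-0.3, -0.2, -4.6]
gripper_width: 20.4
gripper_force: 35.0
```

Request:
arm_command([
  {"tx": 0, "ty": 0, "tz": 0.007, "ax": 0, "ay": 0, "az": 0, "hand": 0.05},
  {"tx": 0, "ty": 0, "tz": 0, "ax": 0, "ay": 0, "az": 0, "hand": 0.05},
])

```text
time: 23.0
ee_pos: [560.8, -313.0, 246.0]
orientation: [-0.337, -3.123, -0.0]
force: [-0.5, -0.1, -4.6]
gripper_width: 20.1
gripper_force: 35.0
```

Request:
arm_command([
  {"tx": 0, "ty": 0, "tz": 0.007, "ax": 0, "ay": 0, "az": 0, "hand": 0.05},
  {"tx": 0, "ty": 0, "tz": 0.005, "ax": 0, "ay": 0, "az": 0, "hand": 0.05},
  {"tx": 0, "ty": 0, "tz": 0, "ax": 0, "ay": 0, "az": 0, "hand": 0.05},
])

```text
time: 23.38
ee_pos: [560.8, -313.0, 244.1]
orientation: [-0.337, -3.122, -0.0]
force: [-0.5, 0.3, -4.5]
gripper_width: 19.7
gripper_force: 35.0
```

Request:
arm_command([
  {"tx": 0, "ty": 0, "tz": 0.005, "ax": 0, "ay": 0, "az": 0, "hand": 0.05},
  {"tx": 0, "ty": 0, "tz": 0, "ax": 0, "ay": 0, "az": 0, "hand": 0.05},
])

```text
time: 23.62
ee_pos: [560.8, -313.0, 244.0]
orientation: [-0.337, -3.123, 0.0]
force: [-1.0, 0.2, 1.0]
gripper_width: 19.8
gripper_force: 35.0
```

Request:
arm_command([
  {"tx": 0, "ty": 0, "tz": 0.003, "ax": 0, "ay": 0, "az": 0, "hand": 0.05},
  {"tx": 0, "ty": 0, "tz": 0, "ax": 0, "ay": 0, "az": 0, "hand": 0.42},
  {"tx": 0, "ty": 0, "tz": 0, "ax": 0, "ay": 0, "az": 0, "hand": 0.42},
  {"tx": 0, "ty": 0, "tz": -0.1, "ax": 0, "ay": 0, "az": 0, "hand": 0.42},
  {"tx": 0, "ty": 0, "tz": -0.3, "ax": 0, "ay": 0, "az": 0, "hand": 0.42},
])

```text
time: 24.25
ee_pos: [560.5, -312.8, 301.9]
orientation: [-0.336, -3.118, -0.003]
force: [0.5, -0.3, 0.4]
gripper_width: 38.3
gripper_force: 0.0
```

Request:
arm_command([
  {"tx": 0, "ty": 0, "tz": -0.4, "ax": 0, "ay": 0, "az": 0, "hand": 0.42},
  {"tx": 0, "ty": 0, "tz": -0.3, "ax": 0, "ay": 0, "az": 0, "hand": 0.42},
  {"tx": 0, "ty": 0, "tz": 0, "ax": 0, "ay": 0, "az": 0, "hand": 0.42},
  {"tx": 0, "ty": 0, "tz": 0, "ax": 0, "ay": 0, "az": 0, "hand": 0.42},
])

```text
time: 24.75
ee_pos: [560.7, -312.9, 408.0]
orientation: [-0.337, -3.122, -0.0]
force: [-0.4, 0.5, -0.2]
gripper_width: 38.5
gripper_force: 0.0
```

```bash
python3 -c "
from h import *
p,r=pose();f=robot.grab_frame('wrist');W=wcloud(f,p,r)[0];c=f['color'].astype(int);save('end',f)
n=np.array([.2113,.9774]);u=np.array([.9774,-.2113]);d=W[...,:2]-[574,-250];L=d@n;A=d@u
for nm,l in(('long',64),('short',0),('mid',-64)):
    m=(np.ptp(c,axis=-1)<35)&(abs(L-l)<20)&(abs(A)<100)&(W[...,2]>60)&(W[...,2]<100)
    z=W[m][:,2];zt=np.percentile(z,95);t=m&(W[...,2]>zt-3);print(nm,'top',zt.round(1),'lat',np.percentile(L[t],[2,98]).round(1),'A',np.percentile(A[t],[1,99]).round(1))
f=robot.grab_frame('side');save('endside',f);print(p,robot.observe()['time'])
"
```

```text
long top 89.8 lat [51.1 76.9] A [-88.3  69.7]
short top 79.9 lat [-5.5  7.6] A [-59.5  56.5]
mid top 84.0 lat [-73.  -54.4] A [-73.5  71.1]
[ 560.72461201 -312.85554068  407.95067496] 24.85
```

View pics/endside.png

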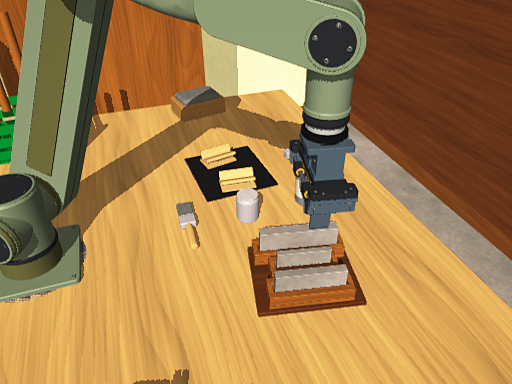

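The side view shows all three stones upright in the rack (rows 235–278), the easels empty, and the tin and brush where they were. The tops measure 88, 78 and 82 mm plus one common offset of 1.9 mm, so all three are fully down.

```bash
python3 -c "
from station import robot
print(robot.finish_job())"
```

```text
the job is handed in; nothing more can be done
None
```

All three stones stand fully down in their own slots, released and with the arm clear; nothing else was touched as far as the images show, and I handed the job in at about 25 s of the 72 s allowed.

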